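# Pump up the turntable brake

### The job

The gong turntable must be locked before tuning: push the black plunger of the brake pump down and let it spring back up, again and again, until the white indicator pin beside it stands fully out with its green band showing. Finish with the plunger let go and all the way up. Do not touch the pin itself, do not turn the turntable, and leave the mallet, brass bar, striker and wedge lying where they are.

Things in the scene. Friction and masses are not known exactly. Their poses are not given: they have to be found in the camera images.
- pump: grey brake hand pump bolted to the tiled ledge; origin on the ledge under the plunger's axis, z up. Along its own +x, 65 mm from the plunger's axis, stands the housing of the indicator pin (36 x 44 mm, its brass collar 78 mm above the ledge). Steel base plate 150 x 90 x 12 mm, from x = -50 to +100 mm; plunger barrel 52 mm in diameter and 95 mm tall. It is fixed and never moves
- plunger (a joint): how far the plunger is pressed down from rest, in m: 0 = fully up, 0.028 = at its bottom stop. Its return spring pushes back with about 7 N at the top and 15 N at the bottom (the pin adds 1 to 2 N). It springs up by itself when let go. It moves straight down only
- plunger_top (a point): centre of the flat top of the plunger's black round cap, 48 mm in diameter and 14 mm thick; moves with the plunger: 150 mm above the ledge at rest, 122 mm when fully pressed
- pin (a joint): rise of the indicator pin, in m: 0 = in; starts at 0 to 0.015; about 0.037 = fully out. Each full stroke (down to near the stop, then back up) lifts it one ratchet step of about 6 mm (the first 3 to 10), so 4 to 6 are needed; strokes under 20 mm may gain nothing, the last must go down 22 mm or more. It rises on the down stroke and stays on the return. Extra strokes do no harm
- pin_top (a point): centre of the top of the round white pin, 16 mm in diameter, 65 mm from the plunger's axis along the pump's +x; 81 mm above the ledge when fully in, 118 mm when fully out. A 5 mm green band at its foot comes out of the brass collar only when it is fully out. Not to be touched
- turntable_mark (a point): white mark on the rim of the teak turntable (330 mm in diameter, top 55 mm above the ledge, bronze gong on it to 184 mm), 152 mm from its axis; bystander. The turntable can spin but is to be left alone
- mallet: bone-handled mallet lying on its side, 220 mm long along its x, 42 mm tall; origin under its middle; bystander
- brass_bar: brass reference bar lying flat, 30 x 160 x 14 mm (long along its y); origin under its middle; bystander
- striker: rubber-tipped striker lying on its side, 175 mm long along its x, 28 mm tall; origin under its middle; bystander
- wedge: yellow jackfruit-wood wedge, 70 x 30 mm and 20 mm tall; origin under its middle; bystander
Mind the look-alikes: they are no part of the job. Of the things shaped like the pump, the grey one is meant.

How it is judged:
By the outcome, as a careful person would: the job done as asked, in the order asked, and still so for the second after the job is handed in, with the robot touching nothing.
It also fails if it takes over 51 s, if anything falls off the work surface, if the arm or the gripper's body presses on something with over 40 N, if the wrist force passes 120 N, or if a joint passes its speed limit or range.

### The arm

A 6-joint arm with a two-finger parallel gripper is mounted at the origin on the work surface. World frame = base frame: x ahead of the robot, y to its left, z up, the work surface at z = 0. Lengths are in mm, angles in rad, forces in N, time in s.
With the tool pointing down it reaches from about 300 to 875 mm from the base axis. Payload 4.2 kg.
Tool frame: the origin (TCP) lies midway between the tips of the shut fingers; the grasp point (between the pads) lies 19 mm behind it (bot.pinch_z is the distance from the TCP to the grasp point, in mm); z points along the fingers, y is the direction in which the jaws open and shut (so a half turn about z gives the same grasp; the last joint's range is limited). The gripper opens to 85 mm and grips with 20 to 120 N. Pads are 22 mm wide; open, the fingers measure 114 mm over their backs; the gripper's body (76 mm by 85 mm) begins 54 mm behind the grasp point. The pads swing forward as they close: fully open they stand 13 mm farther back than shut.
Start: joints at [-1.262, 0.32, 1.565, -0, 1.257, -0.02], TCP at [185.675, -544.212, 231.338] pointing down, gripper open.
Joint ranges: [-3.11, 3.11], [-0.84, 2.01], [0.21, 2.61], [-1.34, 4.49], [0.05, 2.63], [-2.56, 2.56]. Speed limits (rad/s): [2.57, 2.57, 3.14, 3.14, 3.14, 3.14].

### API

Orientations are given as [roll, pitch, yaw] about the fixed x, y, z axes, in that order (R = Rz(yaw) Ry(pitch) Rx(roll)).
In Python, from plant import bot gives the robot as it stands.
- The arm moves only by the tool servo_tool, never from a script. Its argument "plan" is one flat list of numbers, 7 for each row, row after row: the closure, from -1 (fully open) to 1 (shut), then the shift along the tool's x, y, z as a fraction of full scale, then the turn, a rotation vector about the tool's x, y, z as a fraction of full scale. In form: [gripper, x, y, z, rx, ry, rz, gripper, x, y, z, rx, ry, rz, ...]. A call has 1 to 8 rows; each row shifts and turns the commanded pose from where the row before left it, along the tool's axes as they then stand; what a row does not reach is not made up. Full scale, the value 1, is 0.03 m for a shift and 4 degrees for a turn. A row lasts 1/10 s, in which the tool goes at most 50 mm and 8.59 degrees, less where a joint would pass 70% of its speed; a pose out of reach is approached as far as the arm can. A call with a number of a shift or a turn outside -1 to 1 is refused whole. A call with a gripper value outside its range is refused whole. The fingers move at their own pace and stop on an object; the grip force is fixed at half the most. Time passes only in rows, so rows that do not move let the fingers close. It gives the time, the measured TCP pose, the force and the opening at its end, in the units of the state.
- bot.state(): the state, without advancing time (a new reading comes with each control period).
- bot.camera(name): name is "scene" or "top" or "wrist"; returns a dict with "pixels" (420x560x3 uint8, red, green, blue), "camera_matrix" (3x3 intrinsics, pixels), "k1" (the pictures are not rectified: a ray, as slopes to the right and down, at radius r is drawn at 1 + k1 r^2 times it, then the intrinsics apply), "eye" and "attitude" of the camera in the world. Camera axes: x right, y up, looking along -z (the intrinsics and any distortion apply to the point x, -y, -z); pixel columns grow to the right and rows downward; lengths in mm; the calibration is good to about 2 mm. A picture is of the moment at which its call begins. There is no depth.
- bot.finish_job(): hands the job in, once; it reports no verdict.
The state is a dict: "time_s": time; "joints": joint angles; "joint_velocities": joint speeds; "joint_efforts": joint torques, N m; "eef_pos": TCP position; "tool_rot": TCP orientation; "wrist_force": force on the tool from outside, world axes, zero at the start; "wrist_torque": the same for the moment, N m; "grip_width": opening from 0.0 (shut) to 1.0 (fully open).
Only numpy, scipy, OpenCV 4.12 (cv2) and the standard library are available. Lean on these libraries where they do the work, as an engineer would, in place of code of your own. Each camera call takes 0.05 s, during which the arm holds its last target.

## Working session

There is one attempt and no reset: what is moved stays moved. The work goes in short steps, Python scripts to look and compute and a tool call to move; the robot and the scene stay as the last step left them, time stands still between calls to the robot, and variables do not carry over. Pictures are saved under pics/ and viewed, and the job is handed in when it is done.

Besides the shell and the picture viewer there is one more tool, called after ">>>" by a JSON object that holds its "op" and its "data". servo_tool: Moves the arm, as the interface text tells. Its arguments: {"type":"object","properties":{"plan":{"type":"array","items":{"type":"number"}}},"required":["plan"]}

```bash
mkdir -p pics
cat > h.py <<'E'
import numpy as np, cv2
from plant import bot
def snap(n,f):
    c=bot.camera(n); cv2.imwrite('pics/'+f,c['pixels'][:,:,::-1]); np.savez('pics/'+f+'.npz',**{k:np.array(v) for k,v in c.items() if k!='pixels'}); return c
E
python3 - <<'E'
from h import *
for n in('scene','top'):
    c=snap(n,n+'1.png'); print(n,c['camera_matrix'],c['k1'],c['eye'],c['attitude'])
print(bot.state())
E
```

```text
scene [[493.95167947   0.         278.67721209]
 [  0.         493.95167947 210.97401268]
 [  0.           0.           1.        ]] -0.1054844464721108 [1080.06122664 -498.22175987 1189.75517454] [ 0.63099454 -0.0077113   0.81771041]
top [[518.77491776   0.         278.0225034 ]
 [  0.         518.77491776 209.7527048 ]
 [  0.           0.           1.        ]] -0.0961933725574301 [ 228.96476075   39.25469895 1598.82570278] [ 1.89244211e-01  1.30884603e-03 -1.57104541e+00]
{'time_s': 0.1, 'joints': array([-1.26198558e+00,  3.20205429e-01,  1.56557615e+00, -2.24956464e-05,
        1.25741343e+00, -2.00105431e-02]), 'joint_velocities': array([-0.001417  , -0.00152181, -0.00564567, -0.00057424,  0.00072171,
       -0.00017412]), 'joint_efforts': array([-1.48163508e-04, -4.16410196e+01, -2.34703481e+01, -3.51906101e-05,
        4.83834752e-03, -8.87170955e-06]), 'eef_pos': array([ 185.53753961, -543.77613208,  230.57187026]), 'tool_rot': array([-3.13999019e+00, -1.06772792e-05,  3.28828233e-01]), 'wrist_force': array([0.32226254, 0.98816891, 0.3335379 ]), 'wrist_torque': array([-0.02845338, -0.0066213 , -0.00222223]), 'grip_width': 1.0008798359337274}
```

View pics/scene1.png

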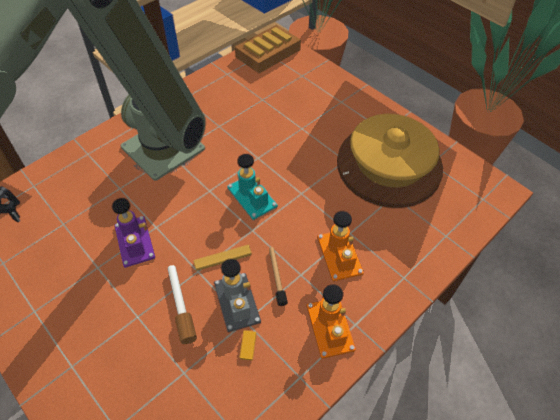

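View pics/top1.png

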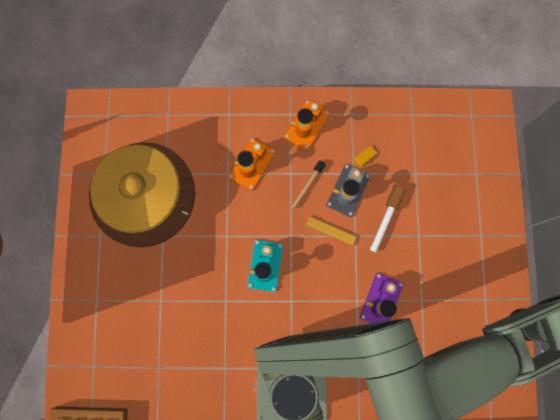

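Run:
```python
import cv2,numpy as np
a=cv2.imread('pics/scene1.png')[245:345,190:290]; b=cv2.imread('pics/top1.png')[145:225,310:410]
b=cv2.copyMakeBorder(b,0,20,0,0,0)
cv2.imwrite('pics/crop1.png',np.hstack([cv2.resize(x,(400,400),interpolation=2) for x in (a,b)]))
```

```text
(no output)
```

View pics/crop1.png

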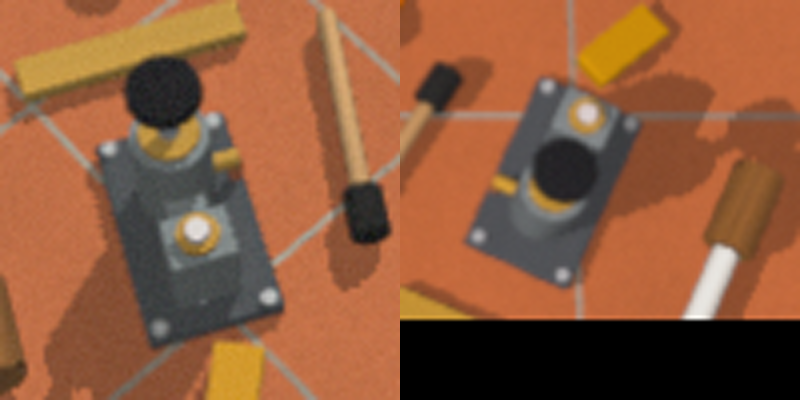

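The five pump shapes in the top view are teal (265,265), purple (382,298), orange (252,162), orange (307,122) and grey (348,190). The grey one matches the description, and the crop confirms it: grey body with a black cap at scene (231,266) / top (351,187), and a white pin at scene (239,302) / top (357,173).

```bash
cat >> h.py <<'E'
from scipy.spatial.transform import Rotation as Ro
def ray(c,u,v,mode='xyz'):
    K=np.array(c['camera_matrix']);k=float(c['k1'])
    d=cv2.undistortPoints(np.array([[[u,v]]],float),K,np.array([k,0,0,0,0]))[0,0]
    R=Ro.from_euler('xyz',c['attitude']) if mode=='xyz' else Ro.from_rotvec(c['attitude'])
    return np.array(c['eye']),R.apply([d[0],-d[1],-1])
def atz(c,u,v,z,mode='xyz'):
    e,d=ray(c,u,v,mode); return e+d*(z-e[2])/d[2]
def proj(c,P):
    R=Ro.from_euler('xyz',c['attitude']); q=R.inv().apply(np.array(P,float)-c['eye']); x=np.array([q[0],-q[1]])/-q[2]
    x=x*(1+float(c['k1'])*(x@x)); K=np.array(c['camera_matrix']); return K[0,0]*x[0]+K[0,2],K[1,1]*x[1]+K[1,2]
def tri(l,mode='xyz'):
    A=np.zeros((3,3));b=np.zeros(3)
    for e,d in l:
        d=d/np.linalg.norm(d);M=np.eye(3)-np.outer(d,d);A+=M;b+=M@e
    return np.linalg.solve(A,b)
def load(f): return dict(np.load('pics/'+f+'.npz'))
E
python3 - <<'E'
from h import *
s,t=load('scene1.png'),load('top1.png')
for m in('xyz','rv'):
    print(m,tri([ray(s,230.8,266,m),ray(t,351.2,187,m)]),tri([ray(s,239.2,302.5,m),ray(t,357,173.2,m)]))
for z in(150,):print(atz(s,230.8,266,z),atz(t,351.2,187,z))
for z in(81,85,90):print(z,atz(s,239.2,302.5,z),atz(t,357,173.2,z))
for p in [(49.5,18.5),]:pass
# base corners z=12 from bolts
for n,c,pts in (('s',s,[(107,150),(214,121),(268,297),(160,328)]),('t',t,[(547,86),(631,124),(563,275),(477,236)])):
    for u,v in pts:
        print(n,atz(c,*((190+u/4,245+v/4) if n=='s' else (310+(u-400)/4,145+v/4)),12))
E
```

```text
xyz [ 572.78034295 -169.6040134   149.6358211 ] [ 632.09453179 -198.67113458   80.14815212]
rv [ 630.57381122   79.59334278 -285.01170516] [ 713.49856288   56.75184891 -402.93247786]
[ 572.72915311 -170.0828477   150.        ] [ 572.92448549 -169.1888033   150.        ]
81 [ 632.07382898 -199.48128653   81.        ] [ 632.23797545 -197.96047527   81.        ]
85 [ 633.69001047 -200.55903744   85.        ] [ 631.1752099  -197.33533057   85.        ]
90 [ 635.71023733 -201.90622607   90.        ] [ 629.84675297 -196.55389969   90.        ]
s [ 518.75438756 -186.85425435   12.        ]
s [ 550.70803173 -119.79167686   12.        ]
s [ 670.85703187 -178.14653993   12.        ]
s [ 640.2067625  -242.49963527   12.        ]
t [ 672.4829321  -176.78305839   12.        ]
t [ 641.47775899 -242.62920453   12.        ]
t [ 520.10835493 -185.29812136   12.        ]
t [ 551.1158947 -118.7627205   12.       ]
```

>>> {"op": "servo_tool", "data": {"plan": [1, 0.4, -0.2, 0, 0, 0, 0, 1, 0.95, -0.455, 0, 0, 0, 0, 1, 0.95, -0.455, 0, 0, 0, 0, 1, 0.95, -0.455, 0, 0, 0, 0, 1, 0.95, -0.455, 0, 0, 0, 0, 1, 0.95, -0.455, 0, 0, 0, 0, 1, 0.95, -0.455, 0, 0, 0, 0, 1, 0.95, -0.455, 0, 0, 0, 0]}}

```text
time_s: 0.9
eef_pos: [354.0, -377.8, 231.2]
tool_rot: [-3.141, -0.0, 0.329]
wrist_force: [1.4, 0.1, 0.6]
grip_width: 0.001
```

>>> {"op": "servo_tool", "data": {"plan": [1, 0.95, -0.455, 0, 0, 0, 0, 1, 0.95, -0.455, 0, 0, 0, 0, 1, 0.95, -0.455, 0, 0, 0, 0, 1, 0.95, -0.455, 0, 0, 0, 0, 1, 0.95, -0.455, 0, 0, 0, 0, 1, 0.95, -0.455, 0, 0, 0, 0, 1, 0.5, -0.24, 0, 0, 0, 0, 1, 0, 0, 0, 0, 0, 0]}}

```text
time_s: 1.7
eef_pos: [501.3, -233.6, 231.0]
tool_rot: [-3.141, 0.0, 0.332]
wrist_force: [0.2, 0.6, 0.0]
grip_width: -0.002
```

>>> {"op": "servo_tool", "data": {"plan": [1, 0.714, -0.334, 0, 0, 0, 0, 1, 0.714, -0.334, 0, 0, 0, 0, 1, 0.714, -0.334, 0, 0, 0, 0, 1, 0.714, -0.334, 0, 0, 0, 0, 1, 0, 0, 0.8, 0, 0, 0, 1, 0, 0, 0.8, 0, 0, 0, 1, 0, 0, 0.2, 0, 0, 0, 1, 0, 0, 0, 0, 0, 0]}}

```text
time_s: 2.5
eef_pos: [567.4, -170.3, 176.5]
tool_rot: [-3.14, 0.002, 0.328]
wrist_force: [0.5, 0.0, 0.5]
grip_width: -0.0
```

Run:
```python
from h import *
import cv2
a=snap('scene','s2.png')['pixels'][200:350,160:310,::-1];b=snap('top','t2.png')['pixels'][130:230,300:400,::-1]
cv2.imwrite('pics/c2.png',np.hstack([cv2.resize(x,(400,400),interpolation=2) for x in (a,b)]))
```

```text
(no output)
```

View pics/c2.png

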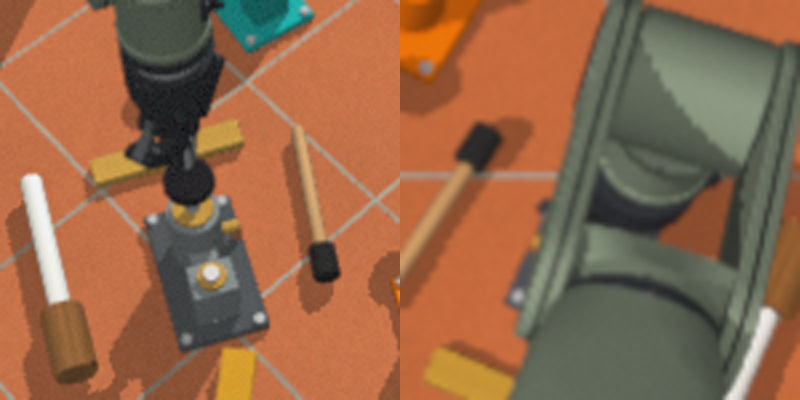

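>>> {"op": "servo_tool", "data": {"plan": [1, 0.05, 0.03, 0.4, 0, 0, 0, 1, 0, 0, 0.4, 0, 0, 0, 1, 0, 0, 0.4, 0, 0, 0, 1, 0, 0, 0.3, 0, 0, 0, 1, 0, 0, 0.2, 0, 0, 0, 1, 0, 0, 0.05, 0, 0, 0, 1, 0, 0, 0, 0, 0, 0, 1, 0, 0, 0, 0, 0, 0]}}

```text
time_s: 3.4
eef_pos: [570.6, -170.5, 126.2]
tool_rot: [3.14, -0.001, 0.329]
wrist_force: [-1.8, 0.2, 11.9]
grip_width: -0.001
```

Run:
```python
from h import *
import cv2
a=snap('scene','s3.png')['pixels'][245:345,190:290,::-1]
cv2.imwrite('pics/c3.png',cv2.resize(a,(500,500),interpolation=2))
```

```text
(no output)
```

View pics/c3.png

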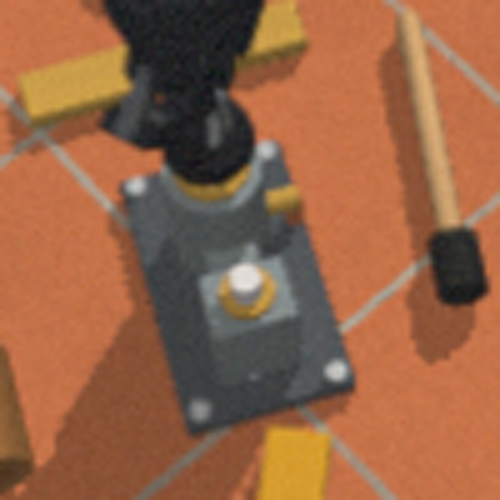

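The cap is pressed about 24 mm with 12 N on the wrist, and the pin tip, now at crop (243,278), has started to rise. I'll go a little deeper and then release.

>>> {"op": "servo_tool", "data": {"plan": [1, 0, 0, 0.1, 0, 0, 0, 1, 0, 0, 0, 0, 0, 0, 1, 0, 0, -0.35, 0, 0, 0, 1, 0, 0, -0.4, 0, 0, 0, 1, 0, 0, -0.4, 0, 0, 0, 1, 0, 0, 0, 0, 0, 0, 1, 0, 0, 0, 0, 0, 0]}}

```text
time_s: 4.15
eef_pos: [569.7, -170.0, 155.5]
tool_rot: [-3.141, 0.001, 0.329]
wrist_force: [-0.3, -0.3, -0.8]
grip_width: 0.003
```

>>> {"op": "servo_tool", "data": {"plan": [1, 0, 0, 0.4, 0, 0, 0, 1, 0, 0, 0.4, 0, 0, 0, 1, 0, 0, 0.28, 0, 0, 0, 1, 0, 0, 0, 0, 0, 0, 1, 0, 0, 0, 0, 0, 0]}}

```text
time_s: 4.65
eef_pos: [570.9, -170.4, 124.3]
tool_rot: [3.14, -0.001, 0.329]
wrist_force: [-0.7, 0.9, 11.6]
grip_width: 0.004
```

>>> {"op": "servo_tool", "data": {"plan": [1, 0, 0, -0.36, 0, 0, 0, 1, 0, 0, -0.36, 0, 0, 0, 1, 0, 0, -0.36, 0, 0, 0, 1, 0, 0, 0, 0, 0, 0, 1, 0, 0, 0, 0, 0, 0]}}

```text
time_s: 5.15
eef_pos: [569.4, -169.9, 155.0]
tool_rot: [-3.14, 0.002, 0.329]
wrist_force: [-1.2, 0.9, 0.8]
grip_width: 0.0
```

Run:
```python
from h import *
import cv2
a=snap('scene','s4.png')['pixels'][245:345,190:290,::-1]
cv2.imwrite('pics/c4.png',cv2.resize(a,(500,500),interpolation=2))
```

```text
(no output)
```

View pics/c4.png

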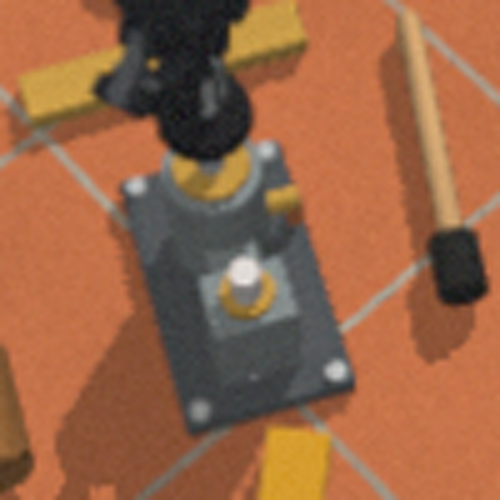

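The pin now stands at crop (243,268), so it is ratcheting up, and the plunger comes back up. I'll keep stroking.

>>> {"op": "servo_tool", "data": {"plan": [1, 0, 0, 0.4, 0, 0, 0, 1, 0, 0, 0.4, 0, 0, 0, 1, 0, 0, 0.3, 0, 0, 0, 1, 0, 0, 0, 0, 0, 0, 1, 0, 0, 0, 0, 0, 0]}}

```text
time_s: 5.7
eef_pos: [570.7, -170.4, 123.9]
tool_rot: [3.141, -0.001, 0.329]
wrist_force: [-2.1, -0.4, 12.0]
grip_width: -0.003
```

>>> {"op": "servo_tool", "data": {"plan": [1, 0, 0, -0.37, 0, 0, 0, 1, 0, 0, -0.37, 0, 0, 0, 1, 0, 0, -0.36, 0, 0, 0, 1, 0, 0, 0, 0, 0, 0, 1, 0, 0, 0, 0, 0, 0]}}

```text
time_s: 6.2
eef_pos: [569.5, -170.0, 155.2]
tool_rot: [-3.14, 0.002, 0.329]
wrist_force: [0.5, 0.3, -0.4]
grip_width: -0.002
```

>>> {"op": "servo_tool", "data": {"plan": [1, 0, 0, 0.4, 0, 0, 0, 1, 0, 0, 0.4, 0, 0, 0, 1, 0, 0, 0.3, 0, 0, 0, 1, 0, 0, 0, 0, 0, 0, 1, 0, 0, 0, 0, 0, 0]}}

```text
time_s: 6.7
eef_pos: [570.7, -170.4, 123.7]
tool_rot: [3.141, -0.001, 0.329]
wrist_force: [-0.5, 0.2, 11.4]
grip_width: 0.002
```

>>> {"op": "servo_tool", "data": {"plan": [1, 0, 0, -0.37, 0, 0, 0, 1, 0, 0, -0.37, 0, 0, 0, 1, 0, 0, -0.36, 0, 0, 0, 1, 0, 0, 0, 0, 0, 0, 1, 0, 0, 0, 0, 0, 0]}}

```text
time_s: 7.2
eef_pos: [569.4, -170.0, 155.0]
tool_rot: [-3.14, 0.002, 0.329]
wrist_force: [-0.3, 0.3, -0.3]
grip_width: 0.001
```

Run:
```python
from h import *
import cv2
a=snap('scene','s5.png')['pixels'][245:345,190:290,::-1]
cv2.imwrite('pics/c5.png',cv2.resize(a,(500,500),interpolation=2))
```

```text
(no output)
```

View pics/c5.png

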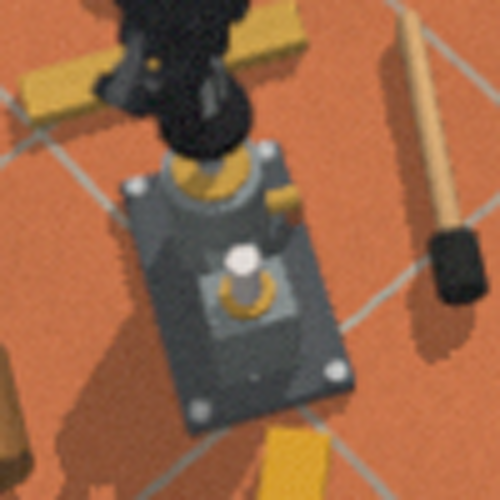

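The pin is higher, at crop (242,258), but no green shows yet. Two more strokes.

>>> {"op": "servo_tool", "data": {"plan": [1, 0, 0, 0.4, 0, 0, 0, 1, 0, 0, 0.4, 0, 0, 0, 1, 0, 0, 0.3, 0, 0, 0, 1, 0, 0, 0.02, 0, 0, 0, 1, 0, 0, 0, 0, 0, 0, 1, 0, 0, 0, 0, 0, 0]}}

```text
time_s: 7.85
eef_pos: [570.7, -170.4, 123.6]
tool_rot: [3.14, -0.001, 0.329]
wrist_force: [-1.6, 0.9, 11.1]
grip_width: -0.002
```

>>> {"op": "servo_tool", "data": {"plan": [1, 0, 0, -0.37, 0, 0, 0, 1, 0, 0, -0.37, 0, 0, 0, 1, 0, 0, -0.36, 0, 0, 0, 1, 0, 0, 0, 0, 0, 0, 1, 0, 0, 0, 0, 0, 0]}}

```text
time_s: 8.35
eef_pos: [569.5, -170.0, 154.5]
tool_rot: [-3.14, 0.002, 0.329]
wrist_force: [-0.3, 0.5, -0.5]
grip_width: 0.002
```

>>> {"op": "servo_tool", "data": {"plan": [1, 0, 0, 0.4, 0, 0, 0, 1, 0, 0, 0.4, 0, 0, 0, 1, 0, 0, 0.3, 0, 0, 0, 1, 0, 0, 0.02, 0, 0, 0, 1, 0, 0, 0, 0, 0, 0, 1, 0, 0, 0, 0, 0, 0]}}

```text
time_s: 8.95
eef_pos: [570.6, -170.3, 122.8]
tool_rot: [3.141, -0.001, 0.329]
wrist_force: [-1.3, 0.6, 11.6]
grip_width: -0.003
```

>>> {"op": "servo_tool", "data": {"plan": [1, 0, 0, -0.37, 0, 0, 0, 1, 0, 0, -0.37, 0, 0, 0, 1, 0, 0, -0.36, 0, 0, 0, 1, 0, 0, 0, 0, 0, 0, 1, 0, 0, 0, 0, 0, 0]}}

```text
time_s: 9.45
eef_pos: [569.4, -169.9, 153.7]
tool_rot: [-3.14, 0.002, 0.329]
wrist_force: [-0.2, 0.2, -0.6]
grip_width: 0.007
```

Run:
```python
from h import *
import cv2
c=snap('scene','s6.png');a=c['pixels'][245:345,190:290,::-1]
cv2.imwrite('pics/c6.png',cv2.resize(a,(500,500),interpolation=2))
for z in(81,118):
  p=proj(c,[631.8,-198.6,z]);print(z,(p[0]-190)*5,(p[1]-245)*5)
```

```text
81 246.99895736691872 286.01948009087124
118 242.51762780861966 252.247764816251
```

View pics/c6.png

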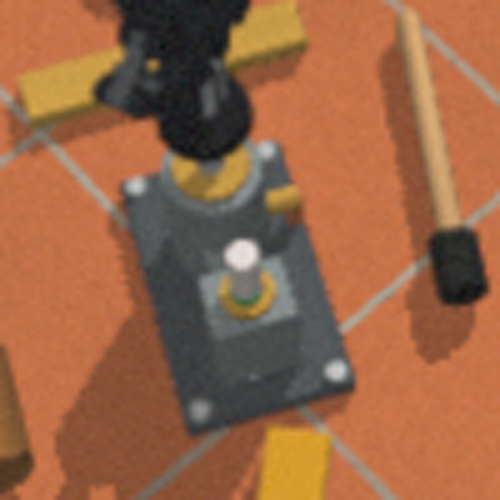

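The pin top is at crop (242,252), exactly where a fully-out pin should appear, and the green band shows at (248,297). I'll add one more harmless stroke for certainty, then lift clear.

>>> {"op": "servo_tool", "data": {"plan": [1, 0, 0, 0.4, 0, 0, 0, 1, 0, 0, 0.4, 0, 0, 0, 1, 0, 0, 0.26, 0, 0, 0, 1, 0, 0, 0, 0, 0, 0, 1, 0, 0, 0, 0, 0, 0]}}

```text
time_s: 10.0
eef_pos: [570.5, -170.3, 123.9]
tool_rot: [3.141, -0.001, 0.329]
wrist_force: [-2.3, -0.3, 11.3]
grip_width: -0.003
```

>>> {"op": "servo_tool", "data": {"plan": [1, 0, 0, -0.37, 0, 0, 0, 1, 0, 0, -0.37, 0, 0, 0, 1, 0, 0, -0.7, 0, 0, 0, 1, 0, 0, -0.8, 0, 0, 0, 1, 0, 0, -0.8, 0, 0, 0, 1, -0.8, 0.4, 0, 0, 0, 0, 1, -0.9, 0.45, 0, 0, 0, 0, 1, -0.9, 0.45, 0, 0, 0, 0]}}

```text
time_s: 10.8
eef_pos: [507.9, -232.5, 212.9]
tool_rot: [-3.14, 0.002, 0.33]
wrist_force: [-0.2, -1.1, -0.8]
grip_width: -0.003
```

>>> {"op": "servo_tool", "data": {"plan": [1, -0.9, 0.45, 0, 0, 0, 0, 1, -0.9, 0.45, 0, 0, 0, 0, 1, -0.9, 0.45, 0, 0, 0, 0, 1, -0.5, 0.2, 0, 0, 0, 0, 1, 0, 0, 0, 0, 0, 0, 1, 0, 0, 0, 0, 0, 0]}}

```text
time_s: 11.4
eef_pos: [433.4, -306.9, 214.0]
tool_rot: [-3.141, -0.0, 0.328]
wrist_force: [-0.0, 0.5, 0.3]
grip_width: -0.001
```

Run:
```python
from h import *
import cv2
c=snap('scene','s7.png');a=c['pixels'][245:345,190:290,::-1]
b=snap('top','t7.png')['pixels'][:,:,::-1]
cv2.imwrite('pics/c7.png',np.hstack([cv2.resize(a,(400,400),interpolation=2),cv2.resize(b[60:260,200:400],(400,400),interpolation=2)]))
s=load('scene1.png'); o=cv2.imread('pics/scene1.png').astype(int); n=cv2.imread('pics/s7.png')
cv2.imwrite('pics/s7d.png',np.abs(o-n).clip(0,255).astype('uint8'))
print(bot.state()['time_s'],bot.state()['eef_pos'])
```

```text
11.5 [ 433.8619825  -306.56911807  214.19541685]
```

View pics/c7.png

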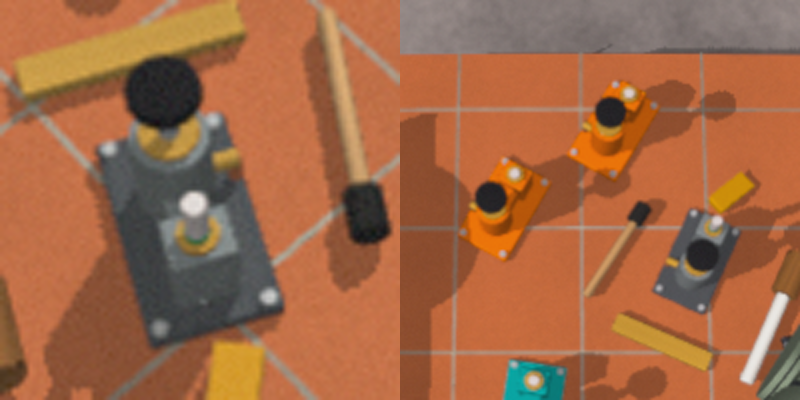

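View pics/s7d.png

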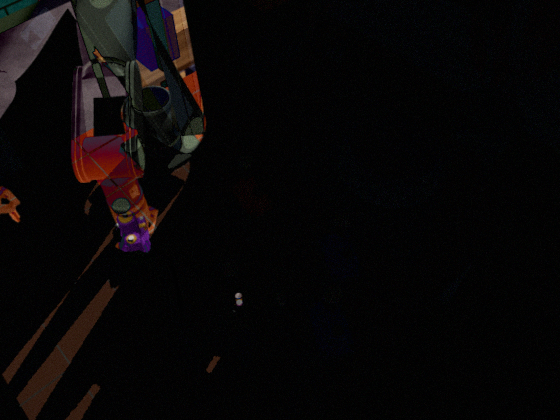

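Apart from the arm and its shadow, the difference image shows only the pin changed, at scene (238,298). The cap is back at its starting spot, crop (163,90), and the green band is visible.

```bash
python3 -c "
from plant import bot
print(bot.finish_job())"
```

```text
the job is handed in; nothing more can be done
None
```

The grey pump's indicator pin now stands fully out with its green band showing, and I have handed the job in. I pressed the plunger with shut fingers for seven strokes, each about 26–27 mm deep; the wrist readings taken at the bottom were about 12 N. Green showed after the sixth, and the seventh was a spare.

- **Pin and plunger:** the pin top appeared where a pin 118 mm above the ledge should project. The plunger cap was back at its rest position.
- **Bystanders:** comparing the before and after scene pictures showed no change except the pin and the arm with its shadows. The turntable, mallet, brass bar, striker and wedge had not moved.
- **End state:** the arm finished clear of everything at 11.5 s. None of the checks failed or disagreed.

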